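Turn the specimen carrier to its nose for the next photometer reading

ROBOT

A 6-joint arm with a two-finger parallel gripper is mounted at the origin on the work surface. World frame = base frame: x ahead of the robot, y to its left, z up, the work surface at z = 0. Lengths are in m, angles in rad, forces in N, time in s.
With the tool pointing down it reaches from about 0.3 to 0.95 m from the base axis. Payload 3.1 kg.
Tool frame: the origin (TCP) lies midway between the tips of the shut fingers; the grasp point (between the pads) lies 19 mm behind it; z points along the fingers, y is the line along which they close (so a half turn about z gives the same grasp; the last joint's range is limited). The gripper opens to 85 mm and grips with 20 to 120 N. Pads are 22 mm wide; open, the fingers measure 114 mm over their backs; the gripper's body (76 mm by 85 mm) begins 54 mm behind the grasp point. The pads swing forward as they close: fully open they stand 13 mm farther back than shut.
Start: joints at [1.118, 0.308, 1.634, -0, 1.2, -0.07], TCP at [0.233, 0.58, 0.231] pointing down, gripper open.
Joint ranges: [-3.06, 3.06], [-0.79, 1.96], [0.05, 2.63], [-1.19, 4.34], [0.05, 2.64], [-2.94, 2.94]. Speed limits (rad/s): [2.79, 2.79, 3.14, 3.14, 3.14, 3.14].

INTERFACE

Orientations are given as [roll, pitch, yaw] about the fixed x, y, z axes, in that order (R = Rz(yaw) Ry(pitch) Rx(roll)).
In Python, from plant import get_obs, camera, camera_params, finish_job gives the robot as it stands.
- The arm moves only by the tool carry_out, never from a script. Its argument "increments" is a list that holds one entry, the list of rows, each a list of 7 numbers: the shift along the tool's x, y, z in mm, then the turn, a rotation vector about the tool's x, y, z in degrees, then the finger opening in mm, from 0 to 85.4. In form: [[[tx, ty, tz, ax, ay, az, grip], ...]]. A call has 1 to 10 rows; each row shifts and turns the commanded pose from where the row before left it, along the tool's axes as they then stand; what a row does not reach is not made up. A row lasts 1/12 s, in which the tool goes at most 41.7 mm and 7.16 degrees, less where a joint would pass 70% of its speed; a pose out of reach is approached as far as the arm can. A call is refused whole if a number of a shift passes 41.7 or a number of a turn 7.16, either way. A call with a gripper value outside its range is refused whole. The fingers move at their own pace and stop on an object; "force" is the grip in N (left out, the last holds). Time passes only in rows, so rows that do not move let the fingers close. It gives the time, the measured TCP pose, the force, the opening and the grip force at its end, in the units of the state.
- get_obs(): the state, without advancing time (a new reading comes with each control period).
- camera(name): name is "scene" or "top" or "wrist"; returns the picture (384x512x3 uint8, blue, green, red); there is no depth.
- camera_params(name): a dict with "camera_matrix" (3x3 intrinsics, pixels), "rvec" (rotation vector, rad) and "tvec" (3), from world to camera coordinates, as OpenCV has them; the wrist camera has in their place "hand_eye" (4x4, takes a point from camera to tool coordinates, whose origin is the TCP and whose axes are the flange's). Camera axes: x right, y down, z forward; pixel columns grow to the right and rows downward; lengths in m; the calibration is good to about 2 mm. A picture is of the moment at which its call begins: read the wrist's pose just before it. camera_params takes no time and is no camera call.
- finish_job(): hands the job in; it is judged then, once.
The state is a dict: "clock": time; "q": joint angles; "qd": joint speeds; "joint_torque": joint torques, N m; "eef_pos": TCP position; "orientation": TCP orientation; "ft_force": force on the tool from outside, world axes, zero at the start; "torque": the same for the moment, N m; "gripper_width": finger opening in m; "grip_force": force on a finger pad.
Only numpy, scipy, OpenCV 4.12 (cv2) and the standard library are available. Lean on these libraries where they do the work, as an engineer would, in place of code of your own. Each camera call takes 0.05 s, during which the arm holds its last target. There are 200 camera calls.

TASK

The long side of the specimen carrier with the narrow nose has been read. Turn it a quarter turn so that the front of its nose comes up squarely against the steel slit bar on the photometer stage, centred over the slit, and leave it standing flat on the stage. Leave the square-ended carrier where it is.

Things in the scene. Friction and masses are not known exactly. Their poses are not given: they have to be found in the camera images.
- carrier: nosed aluminium carrier to turn, 0.3 kg, 30 mm high. Main part x -40 to +18 mm, 52 wide (y); nose x +18 to +45 mm, 32 wide. Black grip rib on top along x: 40 long, 14 thick (y), 30 to 64 mm above the underside. Origin: underside, below the rib's middle; x to the nose, z up. Starts loose on the stage plate, length roughly along the slit bar, about 15 cm from it, left or right of the slit
- nose (a point): middle of the flat front face of the carrier's nose (45 mm ahead of the carrier's origin, 15 mm above its underside); axes as the carrier's
- slit (a point): middle of the 8 mm upright slit in the fixed steel bar (120 wide, 6 thick, 42 high), on its front face towards the carriers, 15 mm above the top of the black stage plate (320 x 280 x 20 mm, level, fixed). x points level and square into the bar, y along the bar, z up. A grey detector box, 50 mm high above the plate, stands about 25 mm behind the bar
- spare: square-ended aluminium carrier, to be left alone: no nose, 85 mm long (x), 52 wide, 30 high, same grip rib on top; origin mid underside, z up. Starts on the plate beside the nosed one, across the slit's centre line, gap 30 mm or more
Mind the look-alikes: they are no part of the job. Leave any pink or yellow look-alike of the carrier alone.

How it is judged:
By the outcome, as a careful person would: the job done as asked, in the order asked, and still so for the second after the job is handed in, with the robot touching nothing.
It also fails if it takes over 32 s, if anything falls off the work surface, if the arm or the gripper's body presses on something with over 40 N, if the wrist force passes 120 N, or if a joint passes its speed limit or range.

## Working session

There is one attempt and no reset: what is moved stays moved. The work goes in short steps, Python scripts to look and compute and a tool call to move; the robot and the scene stay as the last step left them, time stands still between calls to the robot, and variables do not carry over. Pictures are saved under pics/ and viewed, at most 10 in all, crops included, and the job is handed in when it is done.

Besides the shell and the picture viewer there is one more tool, called after ">>>" as name([rows], argument=value, ...), one row to a line, values as JSON. carry_out: Moves the arm, as the interface text tells. Its arguments: {"type":"object","properties":{"increments":{"type":"array"},"force":{"type":"number"}},"required":["increments"]}

```bash
mkdir -p pics; ls
python3 - <<'E'
from plant import *
import cv2,numpy as np
o=get_obs();print({k:np.round(v,3).tolist() for k,v in o.items()})
a=camera("top");b=camera("scene")
cv2.imwrite("pics/top.png",a);cv2.imwrite("pics/scene.png",b)
for n in("top","scene","wrist"):
  print({k:np.round(v,4).tolist() for k,v in camera_params(n).items()})
E
```

```text
pics
{'clock': 0.0, 'q': [1.118, 0.309, 1.635, 0.0, 1.2, -0.07], 'qd': [0.003, 0.001, 0.002, -0.001, 0.001, -0.0], 'joint_torque': [-0.0, -41.525, -27.666, -0.0, 0.01, 0.0], 'eef_pos': [0.233, 0.579, 0.23], 'orientation': [-3.139, -0.0, 2.759], 'ft_force': [0.445, -0.832, -0.258], 'torque': [0.016, -0.018, -0.012], 'grip_force': 0.0, 'gripper_width': 0.085}
{'camera_matrix': [[373.6561, 0.0, 260.0853], [0.0, 373.6561, 196.1271], [0.0, 0.0, 1.0]], 'rvec': [2.1554, -2.1301, 0.1789], 'tvec': [-0.0702, 0.5366, 0.7996]}
{'camera_matrix': [[406.1257, 0.0, 255.1047], [0.0, 406.1257, 184.4328], [0.0, 0.0, 1.0]], 'rvec': [1.0259, 2.6414, -0.8068], 'tvec': [0.4559, -0.2385, 1.0875]}
{'camera_matrix': [[305.1513, 0.0, 252.0035], [0.0, 305.1513, 192.8865], [0.0, 0.0, 1.0]], 'hand_eye': [[0.0001, -0.9497, -0.3131, 0.08], [1.0, 0.0004, -0.0009, -0.0001], [0.001, -0.3131, 0.9497, -0.1427], [0.0, 0.0, 0.0, 1.0]]}
```

View pics/top.png

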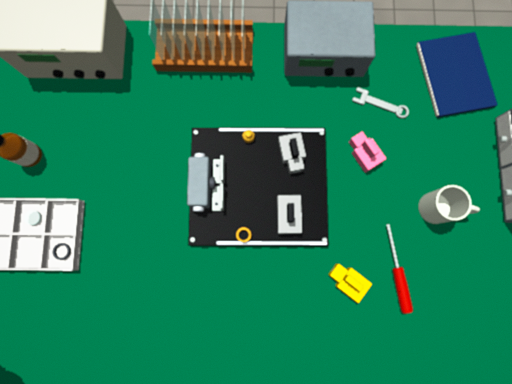

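View pics/scene.png

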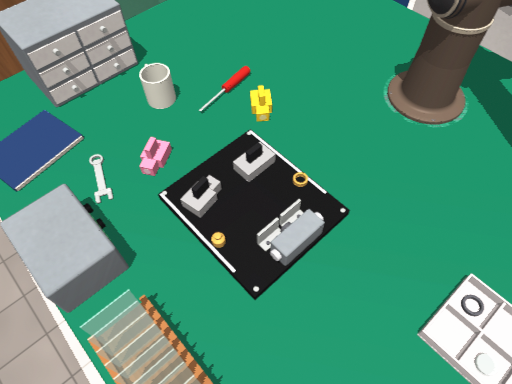

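Candidates for the carrier in the top view are the grey block at (291,152), the grey block at (290,214), pink at (368,152) and yellow at (351,283). The block at (291,152) seems to narrow towards (294,168), so I'll confirm that in an enlarged crop.

```bash
cat > h.py <<'E'
import numpy as np,cv2
from plant import *
from scipy.spatial.transform import Rotation as R
def cam(name,obs=None):
    p=camera_params(name);K=np.array(p["camera_matrix"])
    if name=="wrist":
        T=np.eye(4);T[:3,:3]=R.from_euler("xyz",obs["orientation"]).as_matrix();T[:3,3]=obs["eef_pos"]
        W=T@np.array(p["hand_eye"])
    else:
        W=np.eye(4);r=cv2.Rodrigues(np.array(p["rvec"]))[0];W[:3,:3]=r.T;W[:3,3]=-r.T@np.array(p["tvec"]).ravel()
    return K,W
def cast(KW,px,z):
    K,W=KW;px=np.atleast_2d(px).astype(float)
    d=np.c_[px,np.ones(len(px))]@np.linalg.inv(K).T@W[:3,:3].T
    return W[:3,3]+d*((z-W[2,3])/d[:,2])[:,None]
def proj(KW,P):
    K,W=KW;c=(np.atleast_2d(P)-W[:3,3])@W[:3,:3]@K.T
    return c[:,:2]/c[:,2:]
E
python3 - <<'E'
from h import *
a=cv2.imread("pics/top.png")
cv2.imwrite("pics/crop.png",cv2.resize(a[120:252,182:340],None,fx=4.5,fy=4.5,interpolation=cv2.INTER_CUBIC))
C=cam("top")
for n,px,z in(("rib nosed",(293,149),.084),("rib spare",(291,213),.084),("slit",(216,183),.062),("plateTL",(191,128),.02),("plateTR",(326,128),.02),("BR",(326,246),.02),("BL",(190,246),.02)):
  print(n,cast(C,px,z).round(3))
print(C[1].round(3))
E
```

```text
rib nosed [[ 0.636 -0.134  0.084]]
rib spare [[ 0.495 -0.13   0.084]]
slit [[0.563 0.034 0.062]]
plateTL [[0.703 0.102 0.02 ]]
plateTR [[ 0.708 -0.22   0.02 ]]
BR [[ 0.428 -0.215  0.02 ]]
BL [[0.425 0.093 0.02 ]]
[[ 0.011 -0.987  0.158  0.405]
 [-1.    -0.012 -0.007 -0.058]
 [ 0.009 -0.158 -0.987  0.875]
 [ 0.     0.     0.     1.   ]]
```

View pics/crop.png

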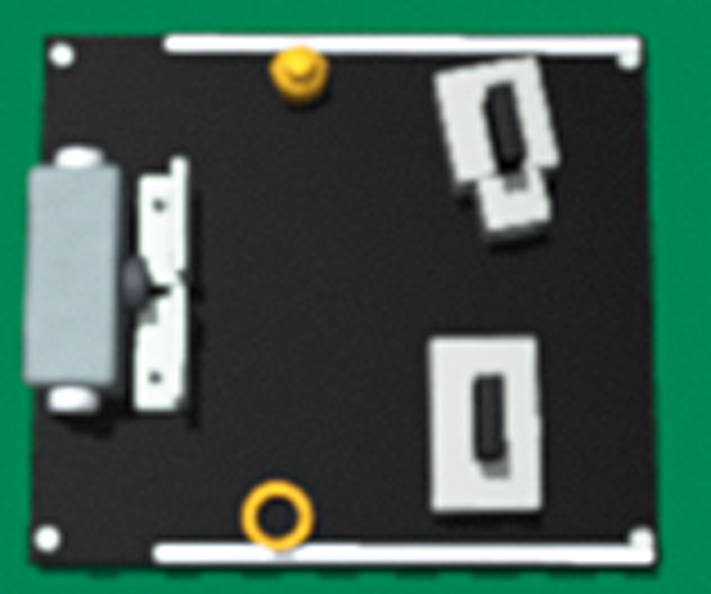

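The crop settles it. The block at top px (291,152) steps in to a narrower nose that points image-down, so it is the nosed aluminium carrier. The block at (290,214) is square-ended, so it is the spare. The bar's slit is near (222,182). Moving above the carrier.

>>> carry_out([
  [[-32,-25.5,1.5,0,0,0,85],[-32,-25.5,1.5,0,0,0,85],[-32,-25.5,1.5,0,0,0,85],[-32,-25.5,1.5,0,0,0,85],[-32,-25.5,1.5,0,0,0,85],[-32,-25.5,1.5,0,0,0,85],[-32,-25.5,1.5,0,0,0,85],[-32,-25.5,1.5,0,0,0,85],[-32,-25.5,1.5,0,0,0,85],[-32,-25.5,1.5,0,0,0,85]],
])

```text
clock: 0.93
eef_pos: [0.4353, 0.2217, 0.216]
orientation: [-3.141, -0.0, 2.759]
ft_force: [0.5, 0.7, 0.9]
gripper_width: 0.0853
grip_force: 0.0
```

>>> carry_out([
  [[-32,-25.5,1.5,0,0,0,85],[-32,-25.5,1.5,0,0,0,85],[-32,-25.5,1.5,0,0,0,85],[-32,-25.5,1.5,0,0,0,85],[-32,-25.5,1.5,0,0,0,85],[-32,-25.5,1.5,0,0,0,85],[-32,-25.5,1.5,0,0,0,85],[-32,-25.5,1.5,0,0,0,85],[-32,-25.5,1.5,0,0,0,85],[-32,-25.5,1.5,0,0,0,85]],
])

```text
clock: 1.77
eef_pos: [0.6369, -0.1342, 0.2005]
orientation: [3.142, -0.001, 2.758]
ft_force: [0.1, 0.7, 0.1]
gripper_width: 0.0849
grip_force: 0.0
```

>>> carry_out([
  [[0,0,0,0,0,-6.4,85],[0,0,0,0,0,-6.4,85],[0,0,0,0,0,-6.4,85],[0,0,0,0,0,-6.4,85],[0,0,0,0,0,-6.4,85],[0,0,0,0,0,0,85],[0,0,0,0,0,0,85],[0,0,0,0,0,0,85]],
])

```text
clock: 2.43
eef_pos: [0.6364, -0.1323, 0.2009]
orientation: [3.141, -0.001, -2.968]
ft_force: [-0.7, -0.3, -0.1]
gripper_width: 0.0849
grip_force: 0.0
```

Run:
```python
from h import *
o=get_obs();print(o["clock"],o["eef_pos"],o["orientation"],np.abs(o["qd"]).max())
w=camera("wrist");cv2.imwrite("pics/w1.png",w);np.save("w1.npy",np.r_[o["eef_pos"],o["orientation"]])
```

```text
2.4333 [ 0.63642998 -0.13227981  0.20090997] [ 3.14128431e+00 -5.92621644e-04 -2.96818593e+00] 0.010158358820228001
```

View pics/w1.png

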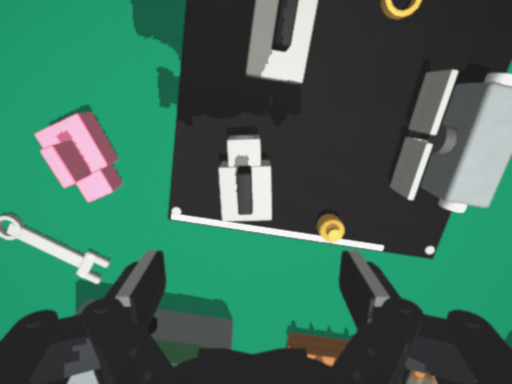

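The wrist view shows the nosed carrier at (245,180) with its nose up at (244,145). The spare is above it at (285,40). The bar is at right, its two halves meeting at the slit near (422,137). Measuring both.

Run:
```python
from h import *
w=cv2.imread("pics/w1.png");s=np.load("w1.npy");C=cam("wrist",dict(eef_pos=s[:3],orientation=s[3:]))
g=cv2.cvtColor(w,cv2.COLOR_BGR2GRAY);sat=cv2.cvtColor(w,cv2.COLOR_BGR2HSV)[...,1]
print("carrier grey levels",g[150:225:8,228],g[180,215:276:5]);print("bar row 100",g[100,400:470:3]);print("bar row 170",g[170,385:440:3])
m=((g>90)&(sat<60)).astype(np.uint8)
def show(x0,y0,x1,y1,th,n):
    mm=np.zeros_like(m);mm[y0:y1,x0:x1]=((g>th)&(sat<60))[y0:y1,x0:x1]
    cs=cv2.findContours(mm,cv2.RETR_EXTERNAL,cv2.CHAIN_APPROX_NONE)[0]
    for c in cs:
        if cv2.contourArea(c)>60: print(n,th,cv2.contourArea(c),cv2.approxPolyDP(c,2.5,True)[:,0].tolist())
show(205,125,290,221,170,"carrier")
for t in(110,200):show(385,60,465,205,t,"bar")
cr=np.hstack([cv2.resize(w[60:205,385:465],None,fx=4,fy=4,interpolation=cv2.INTER_CUBIC),cv2.resize(w[100:245,200:300],None,fx=4,fy=4,interpolation=cv2.INTER_CUBIC)])
cv2.imwrite("pics/cr2.png",cr)
# rib
d=np.zeros_like(m);d[160:218,225:268]=(g<90)[160:218,225:268]
c=max(cv2.findContours(d,0,1)[0],key=cv2.contourArea);print("rib",cv2.minAreaRect(c),cast(C,cv2.minAreaRect(c)[0],.084))
```

```text
carrier grey levels [219 179 159 239 238 238 238 238 238 238] [ 48 226 238 239 203  72  79  74 241 241 241 214  46]
bar row 100 [ 42  42  44  41  34  32  95 103 102  99 102 102 102 104 223 239 142  73
  79  80  80  80  80  78]
bar row 170 [ 44  44  31  62 104 104 102 104 104 103 106 230 241 114  79  81  80  81
  81]
carrier 170 3529.0 [[228, 140], [229, 166], [219, 168], [222, 220], [270, 219], [270, 167], [260, 165], [259, 140]]
bar 110 602.0 [[464, 148], [445, 199], [441, 199], [440, 204], [464, 204]]
bar 110 455.5 [[415, 138], [425, 144], [407, 195], [410, 200], [414, 198], [432, 147], [431, 143]]
bar 110 127.0 [[454, 136], [447, 137], [442, 151], [453, 146]]
bar 110 515.0 [[455, 69], [449, 73], [430, 134], [435, 135], [458, 72]]
bar 200 120.5 [[464, 174], [460, 176], [452, 198], [462, 190], [464, 192]]
bar 200 255.0 [[431, 144], [426, 145], [410, 199]]
bar 200 300.0 [[454, 70], [431, 133], [436, 132], [456, 75]]
rib ((243.8253631591797, 189.41171264648438), (47.16447448730469, 13.743290901184082), 88.21009063720703) [[ 0.63970374 -0.13956433  0.084     ]]
```

View pics/cr2.png

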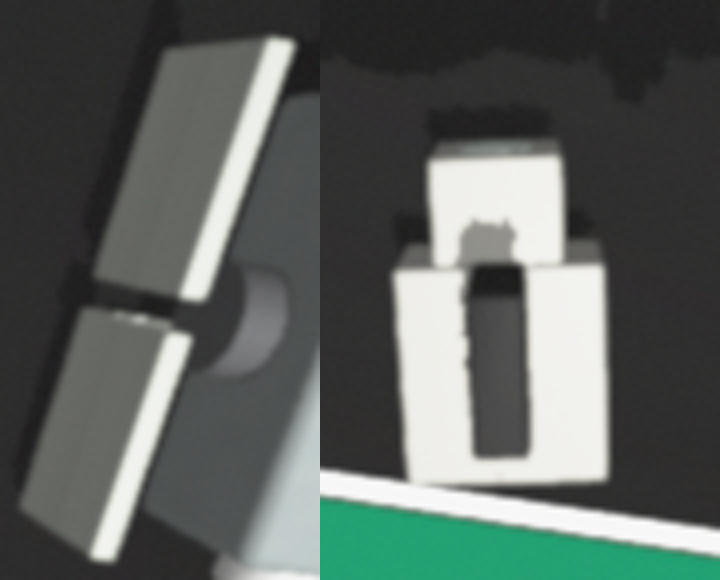

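Run:
```python
from h import *
s=np.load("w1.npy");C=cam("wrist",dict(eef_pos=s[:3],orientation=s[3:]))
off=lambda L:np.array(L)/4+[385,60]
t=cast(C,off([(268,40),(185,298),(165,333),(92,558)]),.062)
b=cast(C,off([(163,50),(93,278),(78,310),(20,505)]),.02)
n=(np.array([(430,157),(561,155),(604,265),(607,480),(408,481),(396,268)])-[320,0])/4+[200,100]
n=cast(C,n,.05)
for N,P in(("top",t),("bot",b)):
  print(N,P[:,:2].round(4).tolist(),"len",np.linalg.norm(P[0]-P[3]),"slit mid",((P[1]+P[2])/2).round(4),"end mid",((P[0]+P[3])/2).round(4),"ang of x-axis",np.degrees(np.arctan2(*(P[0]-P[3])[[1,0]]))-90+180)
print("carrier",n[:,:2].round(4).tolist())
mod=np.array([(45,-16),(45,16),(18,26),(-40,26),(-40,-26),(18,-26)])/1e3
for md in(mod,mod*[1,-1]):
  A=md-md.mean(0);B=n[:,:2]-n[:,:2].mean(0)
  th=np.arctan2((A[:,0]*B[:,1]-A[:,1]*B[:,0]).sum(),(A*B).sum())
  r=R.from_euler("z",th).as_matrix()[:2,:2];tr=n[:,:2].mean(0)-r@md.mean(0)
  print("fit",np.degrees(th),tr.round(4),"res",np.linalg.norm(md@r.T+tr-n[:,:2],axis=1).round(4))
```

```text
top [[0.5099, 0.0192], [0.5652, 0.021], [0.5736, 0.0193], [0.6291, 0.0209]] len 0.11925324332844699 slit mid [0.5694 0.0202 0.062 ] end mid [0.5695 0.02   0.062 ] ang of x-axis -89.20103678165054
bot [[0.5094, 0.0192], [0.5655, 0.0205], [0.5741, 0.0194], [0.6283, 0.021]] len 0.11892940829904777 slit mid [0.5698 0.0199 0.02  ] end mid [0.5688 0.0201 0.02  ] ang of x-axis -89.12454537231918
carrier [[0.6035, -0.1624], [0.5976, -0.1316], [0.6222, -0.1163], [0.6784, -0.1045], [0.6877, -0.1556], [0.6318, -0.1666]]
fit -167.6753039271935 [ 0.6444 -0.1378] res [0.0312 0.0321 0.0518 0.0513 0.0526 0.0514]
fit -168.71887154570047 [ 0.6444 -0.138 ] res [0.0001 0.0007 0.0006 0.0002 0.001  0.0004]
```

>>> carry_out([
  [[-7,-7,20,0,0,-1.3,85],[0,0,30,0,0,0,85],[0,0,30,0,0,0,85],[0,0,30,0,0,0,85],[0,0,20,0,0,0,85],[0,0,14,0,0,0,85],[0,0,0,0,0,0,85],[0,0,0,0,0,0,85]],
])

```text
clock: 3.15
eef_pos: [0.6445, -0.1379, 0.0569]
orientation: [3.141, -0.001, -2.944]
ft_force: [-0.3, 0.3, 0.0]
gripper_width: 0.085
grip_force: 0.0
```

>>> carry_out([
  [[0,0,0,0,0,0,8],[0,0,0,0,0,0,8],[0,0,0,0,0,0,8],[0,0,0,0,0,0,8],[0,0,0,0,0,0,8],[0,0,0,0,0,0,8],[0,0,0,0,0,0,8],[0,0,0,0,0,0,8]],
], force=40)

```text
clock: 3.82
eef_pos: [0.6452, -0.138, 0.0581]
orientation: [-3.141, 0.001, -2.943]
ft_force: [-0.5, 0.8, 3.7]
gripper_width: 0.0131
grip_force: 40.4
```

>>> carry_out([
  [[0,0,-10,0,0,0,8],[0,0,-15,0,0,0,8],[0,0,0,0,0,6.7,8],[0,0,0,0,0,6.7,8],[0,0,0,0,0,6.7,8],[0,0,0,0,0,6.7,8],[0,0,0,0,0,6.7,8],[0,0,0,0,0,6.7,8],[0,0,0,0,0,6.7,8],[0,0,0,0,0,6.7,8]],
])

```text
clock: 4.65
eef_pos: [0.6444, -0.1381, 0.0827]
orientation: [-3.141, -0.0, 2.399]
ft_force: [0.6, -1.1, -4.0]
gripper_width: 0.0134
grip_force: 39.5
```

>>> carry_out([
  [[0,0,0,0,0,6.7,8],[0,0,0,0,0,6.7,8],[0,0,0,0,0,6.7,8],[0,0,0,0,0,6.7,8],[0,0,0,0,0,6.7,8],[0,0,0,0,0,6.7,8],[0,0,0,0,0,6.7,8],[0,0,0,0,0,0,8],[0,0,0,0,0,0,8]],
])

```text
clock: 5.4
eef_pos: [0.6446, -0.1381, 0.0826]
orientation: [-3.141, 0.0, 1.589]
ft_force: [0.7, 0.2, -2.9]
gripper_width: 0.0133
grip_force: 39.4
```

>>> carry_out([
  [[16,-12,0,0,0,0,8],[16,-12,0,0,0,0,8],[16,-12,0,0,0,0,8],[16,-12,0,0,0,0,8],[16,-12,0,0,0,0,8],[16,-13,0,0,0,0,8],[0,0,0,0,0,0,8],[0,0,0,0,0,0,8],[0,0,0,0,0,0,8]],
])

```text
clock: 6.15
eef_pos: [0.5712, -0.0434, 0.0829]
orientation: [3.14, 0.001, 1.588]
ft_force: [-0.0, 1.0, -3.0]
gripper_width: 0.0132
grip_force: 39.7
```

Run:
```python
from h import *
o=get_obs();print(o["clock"],o["eef_pos"],np.degrees(o["orientation"]),o["ft_force"],o["gripper_width"])
w=camera("wrist");cv2.imwrite("pics/w2.png",w);np.save("w2.npy",np.r_[o["eef_pos"],o["orientation"]])
```

```text
6.15 [ 0.57116089 -0.04341516  0.08289113] [1.79899815e+02 3.81861726e-02 9.09777527e+01] [-0.03897461  0.96405528 -3.04882519] 0.013152954163604283
```

View pics/w2.png

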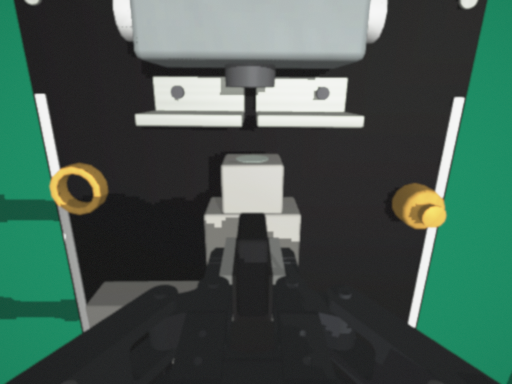

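The nose top is at about (252,185) and points up at the bar, with the slit at (249,118). Measuring the alignment from this image.

Run:
```python
from h import *
w=cv2.imread("pics/w2.png")
cv2.imwrite("pics/cr3.png",cv2.resize(w[100:225,180:320],None,fx=5,fy=4.8,interpolation=cv2.INTER_CUBIC))
g=cv2.cvtColor(w,cv2.COLOR_BGR2GRAY)
for y in(120,125,160,175,200):print(y,g[y,[*range(216,228),0,*range(238,262),0,*range(276,290)]].tolist())
for x in(160,220,230,270,340):print(x,g[108:225:1,x].tolist())
```

```text
120 [234, 234, 234, 235, 235, 235, 235, 235, 235, 235, 235, 236, 102, 238, 237, 230, 196, 134, 87, 49, 30, 25, 23, 26, 29, 27, 26, 25, 25, 28, 40, 85, 148, 207, 230, 235, 236, 102, 236, 236, 236, 236, 236, 236, 236, 236, 236, 237, 237, 237, 237, 237]
125 [195, 194, 195, 195, 195, 197, 197, 197, 198, 198, 198, 197, 102, 204, 203, 196, 159, 94, 42, 26, 27, 26, 26, 25, 26, 25, 26, 27, 25, 26, 28, 58, 113, 166, 195, 203, 204, 102, 207, 207, 208, 208, 208, 209, 209, 209, 210, 210, 210, 210, 210, 211]
160 [25, 24, 26, 24, 28, 29, 39, 67, 91, 103, 106, 107, 103, 129, 137, 141, 139, 139, 139, 139, 139, 142, 142, 142, 141, 142, 142, 142, 142, 143, 143, 142, 143, 143, 143, 142, 141, 103, 106, 108, 108, 108, 97, 73, 49, 42, 43, 43, 42, 42, 44, 42]
175 [26, 27, 26, 32, 71, 130, 176, 203, 214, 215, 215, 215, 103, 215, 216, 216, 216, 216, 216, 216, 216, 216, 217, 216, 217, 217, 217, 217, 218, 217, 218, 217, 217, 217, 218, 217, 218, 103, 219, 219, 219, 219, 217, 211, 185, 137, 76, 44, 43, 43, 42, 42]
200 [95, 94, 94, 95, 95, 106, 144, 181, 203, 212, 213, 213, 65, 213, 213, 213, 214, 214, 213, 213, 
[... 2072 characters left out ...]
7, 217, 217, 218, 217, 217, 216, 216, 216, 215, 215, 215, 215, 215, 215, 214, 215, 215, 215, 214, 214, 214, 214, 213, 214, 213, 213, 213, 211, 193, 163, 166, 189, 204, 211, 213, 214, 214, 213, 213, 213, 213]
340 [241, 241, 237, 212, 152, 122, 122, 154, 211, 237, 242, 241, 239, 237, 236, 233, 229, 222, 192, 134, 72, 45, 45, 46, 46, 45, 43, 44, 44, 41, 43, 42, 45, 43, 43, 43, 45, 43, 45, 44, 45, 44, 44, 43, 44, 44, 42, 42, 43, 44, 43, 43, 42, 42, 43, 43, 42, 43, 42, 42, 42, 41, 43, 44, 42, 44, 43, 42, 42, 42, 42, 43, 42, 42, 42, 41, 42, 41, 41, 42, 42, 42, 45, 43, 42, 42, 41, 43, 42, 42, 43, 44, 42, 43, 43, 43, 41, 44, 40, 42, 41, 41, 39, 41, 41, 41, 43, 43, 41, 41, 42, 40, 42, 41, 41, 41, 42]
```

View pics/cr3.png

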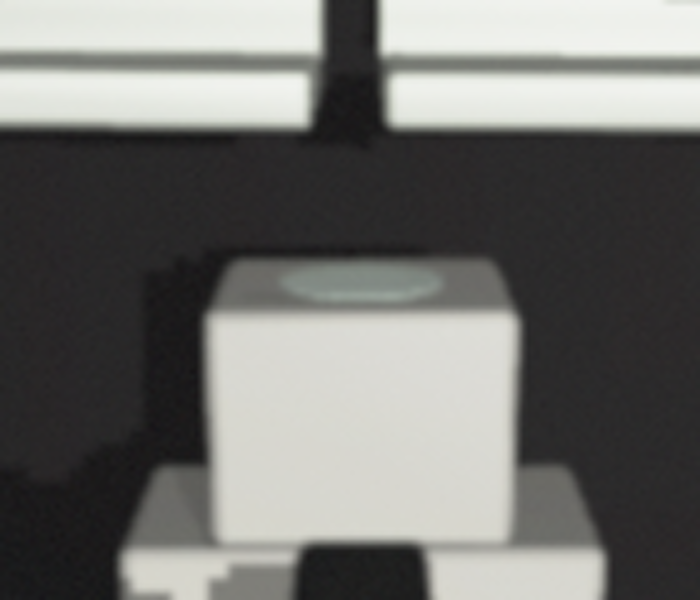

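Run:
```python
from h import *
s=np.load("w2.npy");C=cam("wrist",dict(eef_pos=s[:3],orientation=s[3:]))
S=cast(C,[(249.4,126.2),(160,125.3),(340,127.1)],.062)
for zt in(.0738,.0748,.0758):
  N=cast(C,[(220.8,164.7),(283.3,164.6),(222.3,200),(282.35,200)],zt)
  print(zt,"width",np.linalg.norm(N[0]-N[1]),"nose mid",(N[:2].mean(0)).round(4),"ang",np.degrees(np.arctan2(*(N[1]-N[0])[[1,0]])),"centre line",np.degrees(np.arctan2(*(N[:2].mean(0)-N[2:].mean(0))[[1,0]])))
print("slit",S[0].round(4),"bar ang",np.degrees(np.arctan2(*(S[2]-S[1])[[1,0]])))
```

```text
0.0738 width 0.03176028255528014 nose mid [0.5707 0.0017 0.0738] ang 1.0565024422164104 centre line 91.42666557088027
0.0748 width 0.03155094333507863 nose mid [0.5707 0.0019 0.0748] ang 1.056502442216408 centre line 91.42666557088026
0.0758 width 0.03134160411487712 nose mid [0.5706 0.0021 0.0758] ang 1.0565024422164055 centre line 91.42666557088025
slit [0.569  0.0196 0.062 ] bar ang 0.4123073985236485
```

>>> carry_out([
  [[0,-1.6,8,0,0,0.3,8],[0,0,10,0,0,0,8],[0,0,6,0,0,0,8],[5,0,0,0,0,0,8],[5,0,0,0,0,0,8],[4,0,0,0,0,0,8],[1.5,0,0,0,0,0,8],[0,0,0,0,0,0,8],[0,0,0,0,0,0,8]],
])

```text
clock: 6.95
eef_pos: [0.5682, -0.0272, 0.0578]
orientation: [-3.141, -0.0, 1.581]
ft_force: [0.6, -0.5, -3.4]
gripper_width: 0.0131
grip_force: 40.1
```

>>> carry_out([
  [[1,0,0,0,0,0,8],[0.5,0,0,0,0,0,8],[0,0,0,0,0,0,8],[0,0,0,0,0,0,8]],
])

```text
clock: 7.28
eef_pos: [0.5683, -0.0262, 0.0581]
orientation: [-3.141, -0.0, 1.581]
ft_force: [-0.8, -0.2, -3.5]
gripper_width: 0.0133
grip_force: 40.1
```

>>> carry_out([
  [[0.5,0,0,0,0,0,8],[0,0,0,0,0,0,8],[0,0,0,0,0,0,8]],
])

```text
clock: 7.53
eef_pos: [0.5685, -0.0258, 0.0583]
orientation: [-3.141, 0.0, 1.581]
ft_force: [-0.4, -0.2, -3.8]
gripper_width: 0.0133
grip_force: 40.0
```

Run:
```python
from h import *
o=get_obs();print(o["clock"],o["eef_pos"],np.degrees(o["orientation"]),o["ft_force"],o["gripper_width"])
w=camera("wrist");cv2.imwrite("pics/w3.png",w);np.save("w3.npy",np.r_[o["eef_pos"],o["orientation"]])
cv2.imwrite("pics/cr4.png",cv2.resize(w[80:200,185:315],None,fx=5,fy=5,interpolation=cv2.INTER_CUBIC))
g=cv2.cvtColor(w,cv2.COLOR_BGR2GRAY).astype(int)
for y in range(112,186,6):
    d=np.diff(g[y,205:300]);i=np.where(abs(d)>25)[0]+205;print(y,list(zip(i.tolist(),d[i-205].tolist())))
for x in (150,200,230,240,262,270,300,350):
    d=np.diff(g[90:200,x]);i=np.where(abs(d)>25)[0]+90;print("col",x,list(zip(i.tolist(),d[i-90].tolist())))
```

```text
7.5333 [ 0.56848321 -0.02582133  0.05825055] [-1.79990764e+02  1.06118910e-02  9.05715228e+01] [-0.41556255 -0.21189633 -3.82306911] 0.013310667031794463
112 [(220, -44), (225, -32), (279, 35), (280, 78), (281, 31)]
118 [(220, -45), (225, -31), (226, -26), (279, 38), (280, 73), (281, 31)]
124 [(220, -46)]
130 [(245, -33), (246, -82), (247, -65), (258, 54), (259, 82), (260, 52)]
136 [(245, -35), (246, -79), (247, -59), (258, 65), (259, 84), (260, 42)]
142 [(245, -35), (246, -79), (247, -62), (258, 60), (259, 85), (260, 40)]
148 [(246, -35), (259, 26)]
154 []
160 [(243, -29), (244, -45), (262, 48), (263, 32)]
166 [(262, 38), (263, 27)]
172 [(219, 41), (220, 58), (221, 47), (282, -46), (283, -65), (284, -38)]
178 [(219, 39), (220, 62), (221, 44), (222, 27), (281, -28), (282, -52), (283, -57), (284, -33)]
184 [(219, 35), (220, 56), (221, 47), (222, 30), (281, -36), (282, -56), (283, -52)]
col 150 [(99, -28), (100, -28), (107, 67), (108, 76), (109, 32), (144, -35), (157, 49), (158, 27), (168, -35), (169, -61), (170, -55)]
col 200 [(99, -28), (100, -31), (107, 40), (108, 59), (109, 63), (144, -48), (145, -32), (157, 54), (158, 28), (168, -35), (169, -62), (170, -57)]
col 230 [(123, 27), (127, 49), (144, -49), (145, -35), (157, 53), (158, 30)]
col 240 [(126, 26), (127, 52), (144, -50), (145, -35), (157, 53), (158, 31)]
col 262 [(124, 36), (125, 30), (144, -48), (145, -40)]
col 270 [(123, 32), (124, 66), (144, -49), (145, -35), (157, 50), (158, 31)]
col 300 [(98, -26), (99, -30), (100, -26), (107, 42), (108, 39), (109, 41), (110, 55), (144, -52), (145, -37), (157, 54), (158, 30), (169, -56), (170, -66), (171, -33)]
col 350 [(99, -26), (107, 70), (108, 83), (144, -52), (145, -37), (157, 52), (158, 34), (169, -56), (170, -68), (171, -34)]
```

View pics/cr4.png

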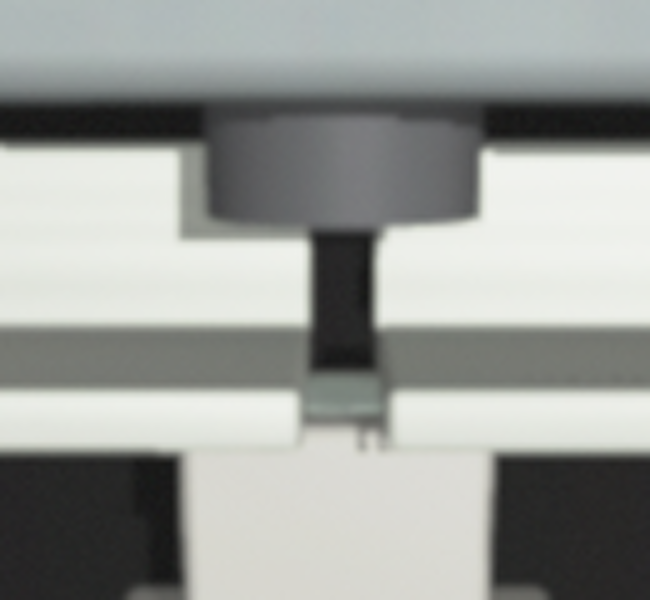

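Run:
```python
from h import *
s=np.load("w3.npy");C=cam("wrist",dict(eef_pos=s[:3],orientation=s[3:]))
w=cv2.imread("pics/w3.png");g=cv2.cvtColor(w,cv2.COLOR_BGR2GRAY).astype(float)
def cross(v,x0,t):
    i=np.where(np.diff(np.sign(v-t))!=0)[0];return [round(x0+k+(t-v[k])/(v[k+1]-v[k]),1) for k in i]
for y in(159,162,164,167):print(y,g[y,238:270].astype(int).tolist())
S=cast(C,[(244.4,162),(262.8,162)],.062);print("slit top edges",S.round(4).tolist(),S.mean(0).round(4))
B=cast(C,[(150,169.6),(350,170.2)],.062);print("bar",B.round(4).tolist(),np.degrees(np.arctan2(*(B[1]-B[0])[[1,0]])))
rows=[172,176,180,184];e=[cross(g[y,210:235],210,120)[:1]+cross(g[y,270:295],270,120)[-1:] for y in rows];print(e)
for y,(a,b) in zip(rows,e):
    N=cast(C,[(a,y),(b,y)],.050);print(np.linalg.norm(N[0]-N[1]).round(4),N.mean(0).round(4))
print("nose front edge seen in slit",cast(C,[(253,164.5)],.050))
```

```text
159 [229, 229, 229, 229, 228, 220, 190, 147, 132, 133, 133, 131, 130, 130, 129, 130, 129, 129, 130, 130, 130, 129, 122, 114, 133, 178, 214, 223, 225, 225, 225, 225]
162 [237, 237, 238, 238, 237, 230, 201, 155, 137, 141, 143, 141, 142, 142, 140, 138, 136, 139, 138, 135, 133, 131, 126, 121, 147, 193, 224, 232, 233, 233, 233, 233]
164 [234, 234, 234, 234, 233, 227, 201, 156, 133, 130, 131, 131, 130, 131, 132, 131, 128, 123, 113, 104, 101, 102, 103, 110, 144, 191, 221, 229, 230, 230, 230, 230]
167 [226, 227, 226, 226, 226, 220, 202, 195, 207, 212, 212, 212, 212, 213, 213, 213, 213, 208, 183, 169, 189, 199, 179, 158, 167, 191, 215, 223, 224, 225, 224, 224]
slit top edges [[0.5647, 0.0234, 0.062], [0.5732, 0.0235, 0.062]] [0.569  0.0235 0.062 ]
bar [[0.5206, 0.0194, 0.062], [0.6141, 0.02, 0.062]] 0.40519578553953195
[[np.float64(220.7), np.float64(283.4)], [np.float64(220.8), np.float64(283.3)], [np.float64(220.9), np.float64(282.9)], [np.float64(221.0), np.float64(282.8)]]
0.0319 [0.5683 0.0156 0.05  ]
0.032 [0.5683 0.0135 0.05  ]
0.0319 [0.5683 0.0114 0.05  ]
0.0319 [0.5683 0.0093 0.05  ]
nose front edge seen in slit [[0.56875891 0.01953577 0.05      ]]
```

Nose is 0.7 mm off laterally, and its front is within about 0.3 mm of the bar. Correct the offset, touch the bar, set down.

>>> carry_out([
  [[0,0.7,0,0,0,0,8],[0.4,0,0,0,0,0,8],[0,0,0,0,0,0,8],[0,0,0,0,0,0,8]],
])

```text
clock: 7.92
eef_pos: [0.5692, -0.0258, 0.0583]
orientation: [-3.141, 0.001, 1.581]
ft_force: [0.2, -3.1, -3.3]
gripper_width: 0.0129
grip_force: 40.1
```

>>> carry_out([
  [[0.4,0,0,0,0,0,8],[0,0,0,0,0,0,8],[0,0,0,0,0,0,8]],
])

```text
clock: 8.17
eef_pos: [0.5692, -0.0257, 0.0583]
orientation: [-3.141, 0.001, 1.581]
ft_force: [-2.0, -6.1, -3.8]
gripper_width: 0.0131
grip_force: 40.1
```

Contact with the bar (−6 N in y). Lowering onto the plate.

>>> carry_out([
  [[0,0,0.4,0,0,0,8],[0,0,0.4,0,0,0,8],[0,0,0,0,0,0,8],[0,0,0,0,0,0,8]],
])

```text
clock: 8.5
eef_pos: [0.5694, -0.0257, 0.0578]
orientation: [3.141, 0.001, 1.581]
ft_force: [-1.6, -5.3, -1.0]
gripper_width: 0.0131
grip_force: 40.4
```

>>> carry_out([
  [[0.4,0,0.3,0,0,0,8],[0,0,0,0,0,0,8],[0,0,0,0,0,0,8]],
])

```text
clock: 8.75
eef_pos: [0.5694, -0.0257, 0.0578]
orientation: [3.142, 0.002, 1.581]
ft_force: [-2.6, -6.8, -0.5]
gripper_width: 0.0131
grip_force: 40.7
```

>>> carry_out([
  [[0,0,0.4,0,0,0,8],[0,0,0.3,0,0,0,8],[0,0,0,0,0,0,8],[0,0,0,0,0,0,8]],
])

```text
clock: 9.08
eef_pos: [0.5695, -0.0258, 0.0578]
orientation: [-3.142, 0.002, 1.582]
ft_force: [-2.7, -5.9, 3.5]
gripper_width: 0.0132
grip_force: 41.1
```

It rests on the plate, with z force +3.5 N. Release, retreat and check.

>>> carry_out([
  [[0,0,0,0,0,0,22],[0,0,0,0,0,0,30],[0,0,0,0,0,0,45],[0,0,0,0,0,0,45],[0,0,0,0,0,0,45],[0,0,-5,0,0,0,45],[0,0,-15,0,0,0,45],[0,0,-30,0,0,0,45],[0,0,-35,0,0,0,45],[0,0,-35,0,0,0,45]],
])

```text
clock: 9.92
eef_pos: [0.5684, -0.0242, 0.1772]
orientation: [-3.14, -0.001, 1.581]
ft_force: [1.6, 0.5, 0.3]
gripper_width: 0.0452
grip_force: 0.0
```

>>> carry_out([
  [[-20,0,-20,0,0,0,45],[-20,0,0,0,0,0,45],[-20,0,0,0,0,0,45],[-20,0,0,0,0,0,45],[0,0,0,0,0,0,45],[0,0,0,0,0,0,45],[0,0,0,0,0,0,45]],
])

```text
clock: 10.5
eef_pos: [0.5699, -0.1039, 0.1964]
orientation: [-3.141, -0.001, 1.58]
ft_force: [0.3, 0.1, 0.3]
gripper_width: 0.0454
grip_force: 0.0
```

Run:
```python
from h import *
o=get_obs();print(o["clock"],o["eef_pos"],np.degrees(o["orientation"]),o["ft_force"],o["gripper_width"])
w=camera("wrist");cv2.imwrite("pics/w4.png",w);np.save("w4.npy",np.r_[o["eef_pos"],o["orientation"]])
t=camera("top");cv2.imwrite("pics/t4.png",t)
a=cv2.resize(w[40:300,130:400],None,fx=1.6,fy=1.6,interpolation=cv2.INTER_CUBIC);b=cv2.resize(t[120:250,185:335],(360,312),interpolation=cv2.INTER_CUBIC)
c=np.zeros((416,432+360,3),np.uint8);c[:,:432]=a;c[:312,432:]=b;cv2.imwrite("pics/cr5.png",c)
```

```text
10.5 [ 0.56985673 -0.10390911  0.19643675] [-1.79984850e+02 -4.77782354e-02  9.05464797e+01] [0.26138231 0.0760912  0.27231473] 0.045366445744432604
```

View pics/cr5.png

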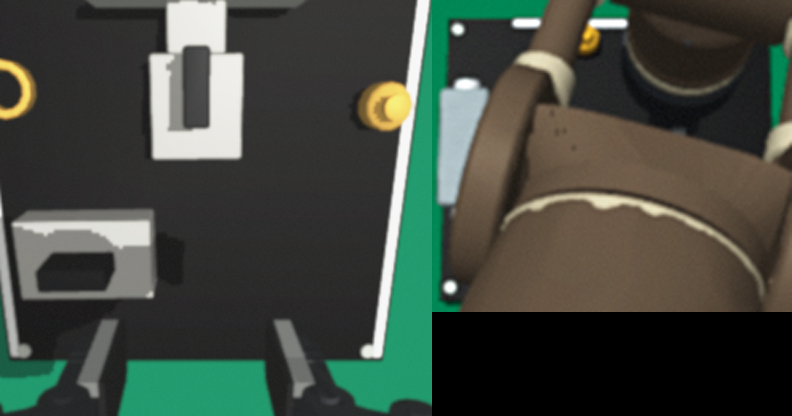

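The carrier stands nose-on to the bar and the spare is untouched. Its top is at about wrist px (255,105). Checking centring, gap and angle from this image.

Run:
```python
from h import *
s=np.load("w4.npy");C=cam("wrist",dict(eef_pos=s[:3],orientation=s[3:]))
w=cv2.imread("pics/w4.png");g=cv2.cvtColor(w,cv2.COLOR_BGR2GRAY);sat=cv2.cvtColor(w,cv2.COLOR_BGR2HSV)[...,1]
m=np.zeros_like(g);m[20:150,215:290]=((g>150)&(sat<60))[20:150,215:290]
for c in cv2.findContours(m,0,cv2.CHAIN_APPROX_NONE)[0]:
    if cv2.contourArea(c)>100:
        p=cv2.approxPolyDP(c,2,True)[:,0];print(p.tolist());print((cast(C,p,.05)[:,:2]*1e3).round(1).tolist())
cr=cv2.resize(w[0:145,165:345],None,fx=4.1,fy=4.1,interpolation=cv2.INTER_CUBIC);cv2.imwrite("pics/cr6.png",cr)
```

```text
[[236, 41], [235, 73], [224, 74], [225, 136], [279, 138], [281, 74], [270, 72], [270, 40]]
[[555.1, 17.8], [554.1, -7.8], [544.4, -8.7], [544.3, -63.1], [595.1, -64.5], [594.8, -8.3], [585.0, -6.7], [584.3, 18.8]]
[[258, 20], [258, 36], [289, 36], [289, 20]]
[[573.8, 33.9], [573.9, 21.8], [600.4, 22.0], [599.8, 34.2]]
[[215, 20], [215, 36], [247, 36], [246, 20]]
[[537.6, 33.6], [537.3, 21.4], [564.6, 21.7], [563.7, 33.8]]
```

View pics/cr6.png

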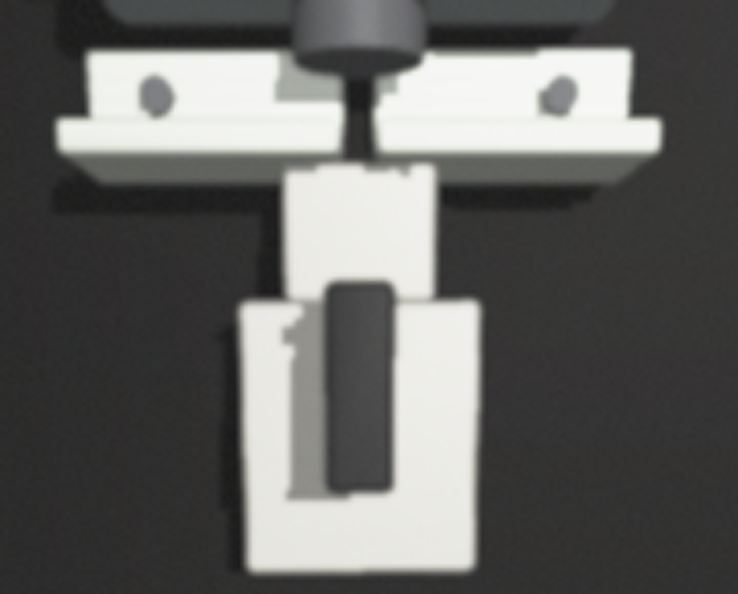

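Run:
```python
from h import *
s=np.load("w4.npy");C=cam("wrist",dict(eef_pos=s[:3],orientation=s[3:]))
f=lambda L,z:(cast(C,np.array(L)/4.1+[165,0],z)[:,:2]*1e3)
n=f([(284,172),(436,172),(480,301),(475,572),(247,572),(239,301),(284,163),(436,163)],.05)
b=f([(58,152),(661,152),(344,152),(377,152)],.062)
print(n.round(1).tolist(),b.round(1).tolist())
print("nose mid",n[6:].mean(0),"rear mid",n[3:5].mean(0),"bar mid",b[:2].mean(0),"slit mid",b[2:].mean(0))
d=n[6:].mean(0)-n[3:5].mean(0);print(np.degrees(np.arctan2(d[1],d[0])),np.degrees(np.arctan2(*(b[1]-b[0])[::-1])))
```

```text
[[553.7, 17.0], [585.5, 17.3], [595.7, -7.8], [596.9, -65.9], [544.4, -66.4], [543.7, -8.3], [553.7, 18.7], [585.4, 19.0]] [[509.2, 18.5], [629.6, 19.6], [566.3, 19.0], [572.9, 19.1]]
nose mid [569.5426075   18.85508368] rear mid [570.6640893  -66.16743468] bar mid [569.41058428  19.0633294 ] slit mid [569.6142525   19.06528866]
90.75571094438484 0.5511591108858998
```

Centred to about 0.1 mm, gap about 0.2 mm and angle about 0.2°, all within what this view can resolve. Handing in.

```bash
python3 -c "from plant import *;print(finish_job())"
```

```text
the job is handed in; nothing more can be done
None
```

The nosed carrier is turned a quarter turn and stands flat on the stage, its nose square against the slit bar and centred on the slit to about 0.1 mm; the spare was not touched, and the job was handed in at about 10.6 s.

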